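Snap a dust cover onto a clock movement and keep it pressed

ROBOT

A 7-joint arm with a two-finger parallel gripper is mounted at the origin on the work surface. World frame = base frame: x ahead of the robot, y to its left, z up, the work surface at z = 0. Lengths are in mm, angles in rad, forces in N, time in s.
With the tool pointing down it reaches from about 400 to 875 mm from the base axis. Payload 4.4 kg.
Tool frame: the origin (TCP) lies midway between the tips of the shut fingers; the grasp point (between the pads) lies 19 mm behind it; z points along the fingers, y is the line along which they close (so a half turn about z gives the same grasp; the last joint's range is limited). The gripper opens to 85 mm and grips with 20 to 120 N. Pads are 22 mm wide; open, the fingers measure 114 mm over their backs; the gripper's body (76 mm by 85 mm) begins 54 mm behind the grasp point. The pads swing forward as they close: fully open they stand 13 mm farther back than shut.
Start: joints at [-1.184, 0.628, 0.038, 1.517, -0.027, 0.996, -0.02], TCP at [284.345, 584.522, 231.313] pointing down, gripper open.
Joint ranges: [-3.06, 3.06], [-0.37, 2.12], [-1.25, 1.32], [0.18, 2.47], [-1.1, 4.24], [0.23, 1.98], [-2.94, 2.94]. Speed limits (rad/s): [2.57, 2.57, 3.14, 3.14, 3.14, 3.14, 3.14].

INTERFACE

Orientations are given as [roll, pitch, yaw] about the fixed x, y, z axes, in that order (R = Rz(yaw) Ry(pitch) Rx(roll)).
In Python, from cell import readout, optics, order gives the robot as it stands.
- The arm moves only by the shell command python3 -m jog 'ROWS'. ROWS is a JSON object of lists of equal length, an entry for each row: "claw": the opening, from 0 (shut) to 1 (fully open); "xyz": the shift along the tool's x, y, z each as a share of 0.1 m, from -1 to 1, a list of three; "twist": the turn, a rotation vector about the tool's x, y, z each as a share of 180 degrees, from -1 to 1, a list of three. A call has 1 to 12 rows; each row shifts and turns the commanded pose from where the row before left it, along the tool's axes as they then stand; what a row does not reach is not made up. A row lasts 1/8 s, in which the tool goes at most 62.5 mm and 10.7 degrees, less where a joint would pass 70% of its speed; a pose out of reach is approached as far as the arm can. A call with a number of a shift or a turn outside -1 to 1 is refused whole. A call with a gripper value outside its range is refused whole. The fingers move at their own pace and stop on an object; the grip force is fixed at half the most. Time passes only in rows, so rows that do not move let the fingers close. It gives the time, the measured TCP pose, the force, the opening and the grip force at its end, in the units of the state.
- readout.read_state(): the state, without advancing time (a new reading comes with each control period).
- optics.get_image(name): name is "side" or "top"; returns a dict with "color" (384x512x3 uint8, red, green, blue), "fovy" (degrees; the focal length in pixels is half the picture's height over the tangent of half this angle, whatever the lens; pixels are square), "cx", "cy" (the principal point, pixels), "view" (4x4, takes a point from world to camera coordinates). Camera axes: x right, y up, looking along -z (the intrinsics and any distortion apply to the point x, -y, -z); pixel columns grow to the right and rows downward; lengths in mm; the calibration is good to about 2 mm. A picture is of the moment at which its call begins. There is no depth.
- order.finish_job(): hands the job in; it is judged then, once.
Trained networks look in the newest picture that a camera, given by its name, has taken for a name from the list of things; names that differ only in an ending like _2 or _b are one class to them, and where a whole thing is asked for, a point or a joint stands for the part that bears it (a point fixed in the world has none). Each returns a list of dicts, best first, with "score" (0 to 1); they miss things now and then, are a little off and sometimes report something else, mostly with a low value. They report only what shows in the picture. A call takes as long as a camera call. They do not tell look-alikes from the thing itself.
- optics.boxes_of(camera, label): "rect" ([left, top, width, height] in pixels, round what is visible of it).
The state is a dict: "clock": time; "qpos": joint angles; "qd": joint speeds; "tau": joint torques, N m; "eef_pos": TCP position; "tool_rot": TCP orientation; "force": force on the tool from outside, world axes, zero at the start; "torque": the same for the moment, N m; "width": finger opening in mm; "gripper_force": force on a finger pad.
Only numpy, scipy, OpenCV 4.12 (cv2) and the standard library are available. Lean on these libraries where they do the work, as an engineer would, in place of code of your own. Each camera call takes 0.05 s, during which the arm holds its last target. There are 200 camera calls.

TASK

Lift the top dust cover off the pile and press it squarely down onto the movement holder until it snaps past the three spring catches, then keep pressing. Finish while still holding it pressed down onto the rubber seal with a steady push of about 10 N; do not let go. Leave the other two covers and everything else on the bench where they are.

Things in the scene. Friction and masses are not known exactly. Their poses are not given: they have to be found in the camera images.
- holder: Clock-movement holder, fixed to the bench: aluminium disc 124 dia x 10 thick, on it a brass hub with the movement (62 dia up to z 20, tapering to 54 dia at 28, then 48 dia to 35), a black rubber seal ring round it, and three blue posts every 120 deg (inner faces 48 from the axis, 34 high) with spring catches. Origin: on the axis at bench height; z up. The cover goes on coaxially at any yaw.
- catches (a point): Point on the holder's axis level with the noses of its three steel spring catches, 26 above holder origin; the noses' tips are 37 from the axis. A cover resting on them, not snapped, has its underside 28 above holder origin; about 9 to 13 N pushes it on, the catches snap over its bead and the force drops to almost nothing; snapped, its underside is about 17.5 above holder origin.
- cover_top: Top one of three identical nested dust covers: round blue cap with black knob, 53 high, about 80 g. Origin: centre of underside, z up. Open skirt with a round bead (79 outer, 67 inner dia, 6 high) at its foot; flange 84 dia, top at 30; step 62 dia, top at 33; knob 26 dia, 33 to 53. Each skirt sits on the flange below, 30 higher, hiding the lower knob; lift 23 to clear it.
- cover_knob (a point): Centre of the flat top of the top cover's knob, 53 above that cover's underside.
- seal (a joint): How far the holder's black rubber seal ring (81 dia, free top 18 above holder origin) is squeezed down, m: 0 free, 0.005 fully. Spring, 3 N per mm. About 0.0006 with the cover snapped on and nobody pressing, about 0.0033 when pressed with 10 N (cover underside then about 14 above holder origin).
- cover_mid: Middle cover of the pile, identical to cover_top; bystander to be left where it is. Origin: centre of its underside.
- cover_low: Lowest cover of the pile, identical to cover_top; bystander to be left where it is. Origin: centre of its underside.
- tin: Bystander to be left alone: round tin, green side and pale metal top, 80 dia x 42 high (mm). Origin: centre of its underside.
- jar: Bystander to be left alone: small glass jar with a black cap, 48 dia x 62 high (mm). Origin: centre of its underside.
- dish: Bystander to be left alone: round amber glass dish, 84 dia x 34 high (mm). Origin: centre of its underside.
- loupe: Bystander to be left alone: black eye loupe, waisted, about 34 dia x 30 high (mm). Origin: centre of its underside.
- screwdriver: Bystander to be left alone: small red-handled screwdriver lying flat, 130 long along its x, handle to -x (mm). Origin: centre of its underside.
- tweezers: Bystander to be left alone: steel tweezers lying flat, about 130 long along x, 8 high (mm). Origin: centre of its underside.
Things that resemble listed ones, but are neither listed nor needed, are in the scene too. What is shaped like the cover_top but red or turquoise is not meant.

How it is judged (in metres and radians):
On the way, in this order (a step that is already met when the one before it is completed fails the run):
1. the top cover is lifted clear of the pile (z of cover_top in the frame of cover_mid above 0.056 m and contact force between cover_top and cover_mid below 0.1 N), for 0.2 s.
2. the cover has snapped past the catches of the holder (horizontal distance between cover_top and holder below 0.004 m and z of cover_top in the frame of holder between 0.008 and 0.019 m and angle between cover_top's own z axis and vertical below 0.08 rad), for 0.1 s.
At the end, for the whole second after the job is handed in: Cover snapped on the holder: underside under 16.8 mm above the holder's origin, within 4 mm of its axis and 0.06 rad of upright, at rest; the fingers still push it (over 3 N between fingers and cover) so that the seal is squeezed by over 1.8 mm (horizontal distance between cover_top and holder below 0.004 m and z of cover_top in the frame of holder between 0.008 and 0.0168 m and angle between cover_top's own z axis and vertical below 0.06 rad and value of joint seal above 0.0018 m and contact force between the fingers and cover_top above 3 N and linear speed of cover_top below 0.01 m/s); the arm keeps its last pose, push and grip.
It fails at once if one of the two lower covers is shifted by more than 30 mm (distance of any of cover_mid, cover_low from where it was at the start of the episode above 0.03 m).
It fails at once if another thing on the bench (tin, jar, dish, loupe, screwdriver, tweezers) is shifted by more than 30 mm (distance of any of tin, jar, dish, loupe, screwdriver, tweezers from where it was at the start of the episode above 0.03 m).
It also fails if it takes over 54 s, if anything falls off the work surface, if the arm or the gripper's body presses on something with over 40 N, if the wrist force passes 120 N, or if a joint passes its speed limit or range.

## Working session

There is one attempt and no reset: what is moved stays moved. The work goes in short steps, Python scripts to look and compute and a shell command to move; the robot and the scene stay as the last step left them, time stands still between calls to the robot, and variables do not carry over. Pictures are saved under pics/ and viewed, at most 10 in all, crops included, and the job is handed in when it is done.

```bash
mkdir -p pics
cat > h.py <<'E'
import numpy as np, cv2
from cell import readout, optics, order
def grab(n,f=None):
    d=optics.get_image(n)
    if f: cv2.imwrite('pics/'+f,d['color'][:,:,::-1])
    return d
def foc(d): return d['color'].shape[0]/2/np.tan(np.radians(d['fovy'])/2)
def proj(d,p):
    c=(np.array(d['view'])@np.append(p,1))[:3]; f=foc(d)
    return np.array([d['cx']+f*c[0]/-c[2], d['cy']-f*c[1]/-c[2]])
def ray(d,u,v):
    V=np.array(d['view']);f=foc(d)
    r=V[:3,:3].T@np.array([(u-d['cx'])/f,-(v-d['cy'])/f,-1]); o=-V[:3,:3].T@V[:3,3]
    return o,r
def atz(d,u,v,z):
    o,r=ray(d,u,v); return o+r*(z-o[2])/r[2]
E
python3 - <<'E'
from h import *
for n in('top','side'):
    d=grab(n,n+'1.png'); print(n,{k:(np.round(v,3).tolist() if k=='view' else v) for k,v in d.items() if k!='color'})
    for l in('holder','cover_top','cover_knob','seal','catches'):
        print(l,[(np.round(b['rect']).tolist(),round(b['score'],2)) for b in optics.boxes_of(n,l)])
print(readout.read_state())
E
ls; python3 -c "import cv2;cv2.imwrite('pics/both.png',cv2.resize(cv2.vconcat([cv2.imread('pics/top1.png'),cv2.imread('pics/side1.png')]),None,fx=.78,fy=.78))"
```

```text
top {'fovy': 48.29921810886388, 'cx': 258.0286373482512, 'cy': 182.6260689197622, 'view': [[0.062, -0.998, 0.007, -42.704], [0.974, 0.062, 0.217, -610.107], [-0.217, -0.007, 0.976, -1197.754], [0.0, 0.0, 0.0, 1.0]]}
holder [([310.0, 202.0, 38.0, 44.0], 0.76)]
cover_top [([136.0, 210.0, 27.0, 28.0], 0.94), ([228.0, 224.0, 27.0, 24.0], 0.86), ([176.0, 213.0, 34.0, 28.0], 0.84)]
cover_knob [([177.0, 210.0, 27.0, 30.0], 0.85), ([232.0, 221.0, 27.0, 25.0], 0.75), ([134.0, 210.0, 32.0, 25.0], 0.62), ([324.0, 137.0, 21.0, 26.0], 0.33)]
seal [([316.0, 210.0, 25.0, 25.0], 0.55)]
catches [([178.0, 213.0, 27.0, 28.0], 0.73), ([309.0, 204.0, 40.0, 35.0], 0.6)]
side {'fovy': 54.37855579560159, 'cx': 257.70740288072994, 'cy': 189.18946866419304, 'view': [[-0.966, -0.257, -0.0, 578.104], [0.164, -0.616, 0.771, -170.138], [-0.198, 0.745, 0.637, -964.902], [0.0, 0.0, 0.0, 1.0]]}
holder [([277.0, 156.0, 40.0, 32.0], 0.7)]
cover_top [([251.0, 297.0, 37.0, 42.0], 0.86), ([283.0, 214.0, 35.0, 28.0], 0.83), ([275.0, 237.0, 34.0, 31.0], 0.63), ([199.0, 185.0, 13.0, 25.0], 0.46), ([316.0, 134.0, 13.0, 9.0],
[... 272 characters left out ...]
: array([-1.18377197,  0.62837637,  0.03849437,  1.51744495, -0.02699757,
        0.99628632, -0.01998973]), 'qd': array([-3.03650245e-05, -5.87166580e-04,  6.55817755e-04, -1.35998061e-03,
        2.44673807e-04, -1.34478957e-03,  4.52076812e-04]), 'tau': array([-7.94933312e-04, -5.62975788e+01,  1.22456990e+00, -1.93694848e+01,
        1.07654606e-02,  1.84052864e-03,  1.14279470e-05]), 'eef_pos': array([284.35182993, 584.4986139 , 231.31422788]), 'tool_rot': array([ 3.14159030e+00, -3.80671647e-05,  2.68875841e+00]), 'force': array([-0.33708456, -0.93366194, -0.34785049]), 'torque': array([-0.00662811, -0.01808212, -0.00957673]), 'gripper_force': 0.0, 'width': 85.37895882086502}
h.py
pics
```

View pics/top1.png

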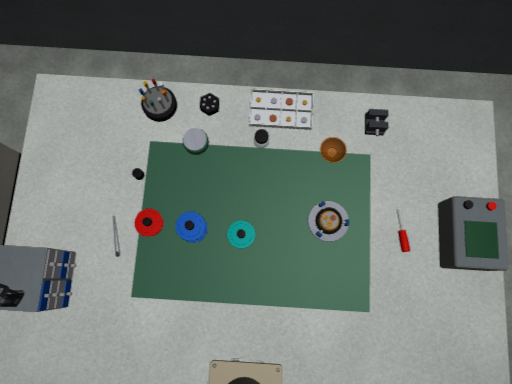

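View pics/side1.png

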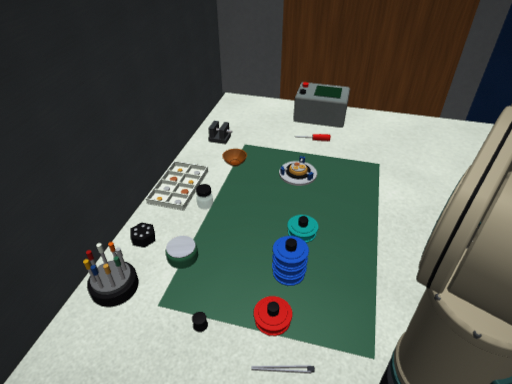

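The top view shows three cover-like items: red at (149,222), blue at (190,226) and turquoise at (241,234). The side view shows blue as a three-high pile, with its knob at (291,244). Only blue fits the description (blue cap, stack of three). The holder is at (329,221) top and (298,172) side. I'll confirm in one crop and measure.

Run:
```python
from h import *
T=grab('top');S=grab('side')
def crop(d,x,y,w,h,k): return cv2.resize(np.ascontiguousarray(d['color'][y:y+h,x:x+w,::-1]),None,fx=k,fy=k,interpolation=cv2.INTER_CUBIC)
a=np.hstack([crop(T,165,200,56,56,7),crop(T,301,193,56,56,7)]);b=np.hstack([crop(S,255,225,70,70,3),crop(S,265,145,70,70,3)])
c=np.zeros((a.shape[0]+b.shape[0],784,3),np.uint8);c[:392]=a;c[392:,:b.shape[1]]=b
cv2.imwrite('pics/crop.png',c[:600])
def comp(m,near):
    n,l,s,ce=cv2.connectedComponentsWithStats(m.astype(np.uint8)); 
    i=min(range(1,n),key=lambda i:np.hypot(*(ce[i]-near))if s[i,4]>15 else 1e9); return ce[i],s[i],l==i
def hsv(d): return cv2.cvtColor(d['color'],cv2.COLOR_RGB2HSV).astype(int)
for n,d,kn,hn in(('top',T,(190,226),(329,221)),('side',S,(291,244),(298,172))):
    h=hsv(d); 
    k=comp(h[...,2]<50,kn); print(n,'knob',k[0],k[1])
    g=comp((abs(h[...,0]-115)<12)&(h[...,1]>150)&(h[...,2]>80),kn if n=='top' else (290,260)); print('blue',g[0],g[1])
    # holder disc: non green
    m=~((h[...,0]>60)&(h[...,0]<90)&(h[...,1]>70)); q=comp(m,hn)
    cs=max(cv2.findContours(q[2].astype(np.uint8),cv2.RETR_EXTERNAL,cv2.CHAIN_APPROX_NONE)[0],key=len)
    print('holder',q[0],q[1],cv2.fitEllipse(cv2.convexHull(cs)))
    print('knob xy@110',atz(d,*k[0],105 if n=='side' else 110),'holder',atz(d,*cv2.fitEllipse(cv2.convexHull(cs))[0],8))
```

```text
top knob [189.06896552 224.98275862] [185 221   9   9  58]
blue [191.2211127  226.61483595] [175 211  33  31 701]
holder [328.00072359 220.93560058] [ 307  201   43   41 1382] ((327.99224853515625, 220.98355102539062), (41.136085510253906, 42.43489456176758), 121.28895568847656)
knob xy@110 [469.20791945 179.57185924 110.        ] holder [ 519.02067878 -223.49510818    8.        ]
side knob [290.75   244.5625] [286 239  11  12 112]
blue [289.46928571 260.96142857] [ 272  236   37   50 1400]
holder [297.79900744 172.22580645] [279 156  39  30 806] ((298.0693664550781, 171.00408935546875), (29.962373733520508, 37.84723663330078), 90.58743286132812)
knob xy@110 [470.7749114 185.6334533 105.       ] holder [ 520.60078107 -225.03582613    8.        ]
```

View pics/crop.png

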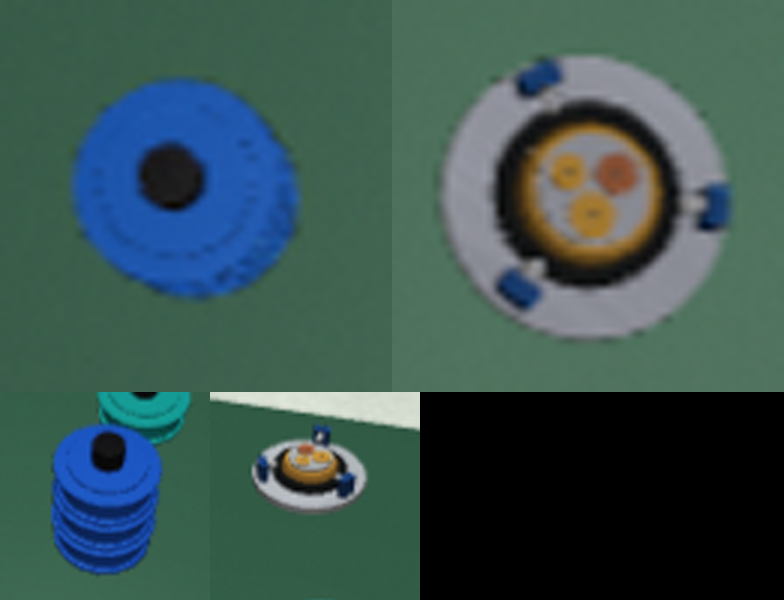

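The crop shows the blue pile with its black knob, and the holder with three blue posts and an intact hub. The blue pile is the one meant. Next I refine the positions by fitting projected silhouettes.

```bash
cat >> h.py <<'E'
from scipy.optimize import least_squares
def sil(d,c,prof):  # centroid+bbox of hull of circles (r,z) about axis c(x,y)
    a=np.linspace(0,2*np.pi,60)
    P=np.array([proj(d,[c[0]+r*np.cos(t),c[1]+r*np.sin(t),z]) for r,z in prof for t in a],np.float32)
    hu=cv2.convexHull(P); m=cv2.moments(hu); return np.array([m['m10'],m['m01']])/m['m00'],m['m00']
def comp(m,near):
    n,l,s,ce=cv2.connectedComponentsWithStats(m.astype(np.uint8))
    i=min((i for i in range(1,n) if s[i,4]>15),key=lambda i:np.hypot(*(ce[i]-near)))
    return l==i
def hullc(m):
    cs=max(cv2.findContours(cv2.resize(m.astype(np.uint8)*255,None,fx=4,fy=4,interpolation=cv2.INTER_LINEAR).__gt__(127).astype(np.uint8),cv2.RETR_EXTERNAL,cv2.CHAIN_APPROX_NONE)[0],key=len)
    k=cv2.moments(cv2.convexHull(cs)); return (np.array([k['m10'],k['m01']])/k['m00']+.5)/4-.5, k['m00']/16
def hsv(d): return cv2.cvtColor(d['color'],cv2.COLOR_RGB2HSV).astype(int)
def fit(obs,prof,x0,fz=False):  # obs: list of (d,centroid)
    s=least_squares(lambda p:np.ravel([sil(d,p[:2],[(r,z+(p[2] if fz else 0)) for r,z in prof])[0]-c for d,c in obs]),x0); return s.x,s.fun
def blue(d,near): h=hsv(d); return comp((abs(h[...,0]-115)<14)&(h[...,1]>120),near)
E
cat > m.py <<'E'
from h import *
D={'top':grab('top'),'side':grab('side')}
disc=[(62,0),(62,10)];knob=[(13,93),(13,113)];pile=[(42,26),(39.5,0),(42,90),(31,93)]
def nongreen(d,near):
    h=hsv(d); return comp(~((h[...,0]>60)&(h[...,0]<90)&(h[...,1]>70)),near)
O={'disc':[],'knob':[],'pile':[]}
for n,kn,pn,hn in(('top',(190,226),(191,226),(329,221)),('side',(291,244),(290,260),(298,172))):
    d=D[n]; c=nongreen(d,hn)
    c=cv2.morphologyEx(c.astype(np.uint8),cv2.MORPH_OPEN,np.ones((9,9)))if 0 else c
    O['disc'].append((d,)+hullc(c)); O['knob'].append((d,)+hullc(comp(hsv(d)[...,2]<60,kn)))
    b=nongreen(d,pn); O['pile'].append((d,)+hullc(blue(d,pn)))
for k,prof,x0,fz in(('disc',disc,(520,-224),0),('disc',disc,(520,-224,0),1),('knob',knob,(470,182),0),('knob',knob,(470,182,0),1),('pile',pile+[(31,93)],(470,182),0)):
    x,f=fit([o[:2] for o in O[k]],prof,x0,fz); print(k,x.round(1),f.round(2),[(round(o[2]),round(sil(o[0],x[:2],prof)[1])) for o in O[k]])
    for o in O[k]: print('   single',fit([o[:2]],prof,x0[:2])[0].round(1))
E
python3 m.py
```

```text
disc [ 520.4 -224.4] [ 0.24 -0.1   0.19  0.62] [(1397, 1322), (850, 761)]
   single [ 520.  -223.7]
   single [ 521.6 -227.6]
disc [ 520.4 -224.5    0. ] [ 0.26 -0.09  0.2   0.61] [(1397, 1322), (850, 761)]
   single [ 520.  -223.7]
   single [ 521.6 -227.6]
knob [470.4 182. ] [-0.44 -0.18  0.29 -0.47] [(60, 80), (113, 143)]
   single [469.9 180.8]
   single [470.7 183.6]
knob [470.3 182.2   0. ] [-0.5  -0.16  0.3  -0.41] [(60, 80), (113, 143)]
   single [469.9 180.8]
   single [470.7 183.6]
pile [470.6 182.2] [-0.38 -0.09  0.36  0.02] [(793, 786), (1571, 1579)]
   single [470.5 181.1]
   single [471.5 182.4]
```

```bash
python3 -m jog '{"claw":[0.45,0.45,0.45,0.45,0.45,0.45,0.45,0.45,0.45,0.45],"xyz":[[-0.34,-0.28,0],[-0.34,-0.28,0],[-0.34,-0.28,0],[-0.34,-0.28,0],[-0.34,-0.28,0],[-0.34,-0.28,0],[-0.34,-0.28,0],[-0.34,-0.28,0],[-0.34,-0.28,0],[-0.34,-0.28,0]],"twist":[[0,0,0],[0,0,0],[0,0,0],[0,0,0],[0,0,0],[0,0,0],[0,0,0],[0,0,0],[0,0,0],[0,0,0]]}'
```

```text
clock: 2.05
eef_pos: [468.2, 182.8, 231.6]
tool_rot: [3.141, 0.0, 2.689]
force: [0.2, 0.6, 0.0]
width: 38.7
gripper_force: 0.0
```

```bash
python3 -m jog '{"claw":[0.45,0.45,0.45,0.45,0.45,0.45],"xyz":[[-0.024,0.003,0.4],[0,0,0.4],[0,0,0.3],[0,0,0.1],[0,0,0],[0,0,0]],"twist":[[0,0,0],[0,0,0],[0,0,0],[0,0,0],[0,0,0],[0,0,0]]}'
python3 -m jog '{"claw":[0.45,0.45,0.45,0.45,0.45],"xyz":[[0,0,0.04],[0,0,0.04],[0,0,0.02],[0,0,0],[0,0,0]],"twist":[[0,0,0],[0,0,0],[0,0,0],[0,0,0],[0,0,0]]}'
```

```text
clock: 2.8
eef_pos: [470.7, 183.6, 112.4]
tool_rot: [3.14, 0.001, 2.689]
force: [-0.0, 0.4, 0.4]
width: 38.2
gripper_force: 0.0
clock: 3.42
eef_pos: [469.9, 183.2, 101.3]
tool_rot: [3.142, -0.0, 2.689]
force: [0.3, 0.1, 0.1]
width: 38.4
gripper_force: 0.0
```

```bash
python3 - <<'E'
from h import *
T=grab('top');S=grab('side')
def crop(d,x,y,w,h,k): return cv2.resize(np.ascontiguousarray(d['color'][y:y+h,x:x+w,::-1]),None,fx=k,fy=k,interpolation=cv2.INTER_CUBIC)
cv2.imwrite('pics/c2.png',np.hstack([crop(S,245,200,80,100,5),crop(T,150,186,80,100,4)[:500] if 0 else crop(T,150,186,80,100,5)[:, :380]]))
E
python3 -m jog '{"claw":[0.45,0.45,0.45,0.45,0.45],"xyz":[[0,0,0.02],[0,0,0.02],[0,0,0.02],[0,0,0],[0,0,0]],"twist":[[0,0,0],[0,0,0],[0,0,0],[0,0,0],[0,0,0]]}'
```

```text
clock: 4.15
eef_pos: [469.9, 183.2, 95.3]
tool_rot: [-3.142, -0.0, 2.689]
force: [0.7, -0.3, 0.5]
width: 38.0
gripper_force: 0.0
```

View pics/c2.png

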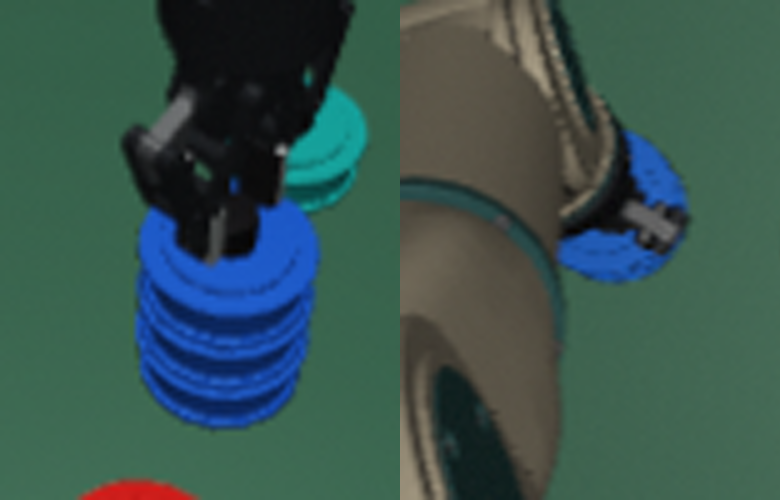

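The side crop shows the two fingers straddling the knob above the top flange, with nothing touched. Closing now.

```bash
python3 -m jog '{"claw":[0.45,0,0,0,0,0],"xyz":[[0,0,0.02],[0,0,0],[0,0,0],[0,0,0],[0,0,0],[0,0,0]],"twist":[[0,0,0],[0,0,0],[0,0,0],[0,0,0],[0,0,0],[0,0,0]]}'
```

```text
clock: 4.9
eef_pos: [469.9, 183.2, 93.4]
tool_rot: [3.141, 0.0, 2.689]
force: [-0.5, 0.4, 2.0]
width: 23.8
gripper_force: 58.7
```

```bash
python3 -m jog '{"claw":[0,0,0,0,0,0,0,0],"xyz":[[0,0,-0.05],[0,0,-0.1],[0,0,-0.1],[0,0,-0.15],[0,0,-0.2],[0,0,-0.1],[0,0,0],[0,0,0]],"twist":[[0,0,0],[0,0,0],[0,0,0],[0,0,0],[0,0,0],[0,0,0],[0,0,0],[0,0,0]]}'
python3 - <<'E'
from h import *
T=grab('top');S=grab('side')
def crop(d,x,y,w,h,k): return cv2.resize(np.ascontiguousarray(d['color'][y:y+h,x:x+w,::-1]),None,fx=k,fy=k,interpolation=cv2.INTER_CUBIC)
cv2.imwrite('pics/c3.png',np.hstack([crop(S,245,180,80,120,5),crop(T,150,176,80,120,5)[:, :380]]))
E
```

```text
clock: 5.9
eef_pos: [469.5, 183.1, 163.0]
tool_rot: [-3.141, -0.001, 2.689]
force: [-0.0, 0.4, -1.0]
width: 23.9
gripper_force: 58.9
```

View pics/c3.png

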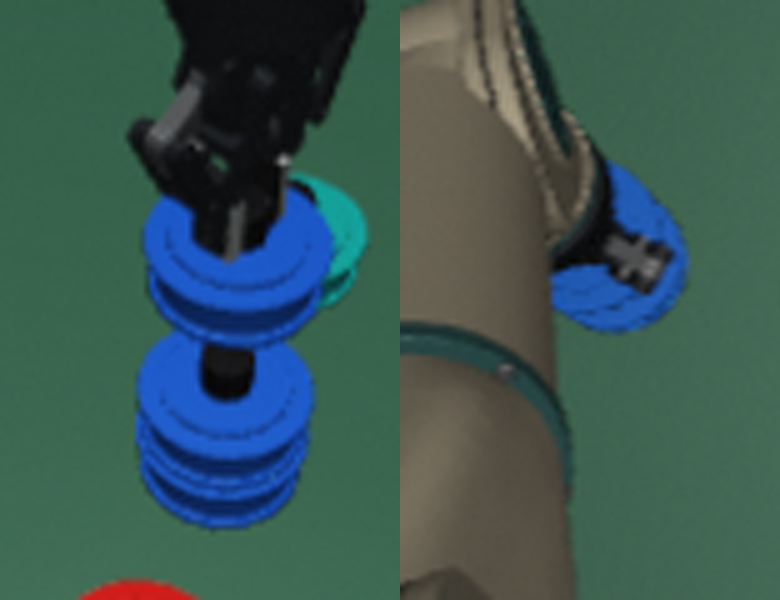

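The crop shows a single cover held level, well above the remaining two-cover pile, which hasn't moved. I'll carry it across.

```bash
python3 -m jog '{"claw":[0,0,0,0,0,0,0,0,0,0,0,0],"xyz":[[-0.1,-0.15,0],[-0.2,-0.31,0],[-0.24,-0.37,0],[-0.24,-0.37,0],[-0.24,-0.37,0],[-0.24,-0.37,0],[-0.24,-0.37,0],[-0.24,-0.37,0],[-0.24,-0.37,0],[-0.147,-0.24,0],[-0.1,-0.149,0],[0,0,0]],"twist":[[0,0,0],[0,0,0],[0,0,0],[0,0,0],[0,0,0],[0,0,0],[0,0,0],[0,0,0],[0,0,0],[0,0,0],[0,0,0],[0,0,0]]}'
python3 -m jog '{"claw":[0,0,0,0,0,0],"xyz":[[0,0,0.2],[0,0,0.2],[0,0,0.2],[0,0,0.1],[0,0,0],[0,0,0]],"twist":[[0,0,0],[0,0,0],[0,0,0],[0,0,0],[0,0,0],[0,0,0]]}'
cat > look.py <<'E'
import sys
from h import *
T=grab('top');S=grab('side')
def crop(d,x,y,w,h,k): return cv2.resize(np.ascontiguousarray(d['color'][y:y+h,x:x+w,::-1]),None,fx=k,fy=k,interpolation=cv2.INTER_CUBIC)
cv2.imwrite('pics/'+sys.argv[1],np.hstack([crop(S,258,120,78,80,5),crop(T,288,180,80,80,5)]))
E
python3 look.py c4.png
```

```text
clock: 7.5
eef_pos: [519.0, -225.1, 163.0]
tool_rot: [-3.141, -0.0, 2.686]
force: [0.8, 0.7, -1.3]
width: 23.5
gripper_force: 59.0
clock: 8.25
eef_pos: [520.2, -223.3, 94.0]
tool_rot: [3.141, 0.001, 2.689]
force: [0.3, 0.0, -1.7]
width: 23.7
gripper_force: 58.9
```

View pics/c4.png

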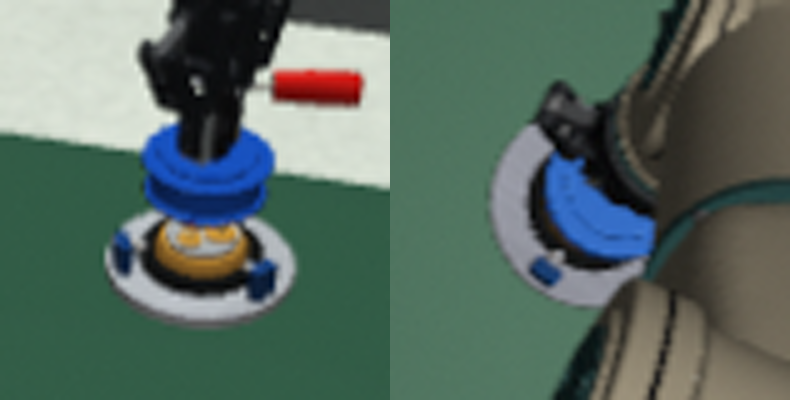

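The side crop shows the cover hovering level and nearly centred over the holder. A contour fit will give the offset between the two.

```bash
cat > al.py <<'E'
import sys
from h import *
st=readout.read_state(); zu=float(sys.argv[1])
def nong(img):
    h=cv2.cvtColor(img,cv2.COLOR_RGB2HSV).astype(int); return ~((h[...,0]>60)&(h[...,0]<90)&(h[...,1]>70))
def cont(m):
    m=cv2.GaussianBlur(cv2.resize(m.astype(np.uint8)*255,None,fx=4,fy=4,interpolation=cv2.INTER_LINEAR),(9,9),0)>127
    c=max(cv2.findContours(m.astype(np.uint8),cv2.RETR_EXTERNAL,cv2.CHAIN_APPROX_NONE)[0],key=len)[:,0]
    return (c+.5)/4-.5
def cfit(obs,prof,x0):
    a=np.linspace(0,2*np.pi,120)
    def res(p):
        o=[]
        for d,c in obs:
            hu=cv2.convexHull(np.array([proj(d,[p[0]+r*np.cos(t),p[1]+r*np.sin(t),z]) for r,z in prof for t in a],np.float32))
            o+=[cv2.pointPolygonTest(hu,(float(x),float(y)),True) for x,y in c]
        return np.array(o)
    s=least_squares(res,x0,loss='soft_l1',f_scale=.3,diff_step=1e-4); return s.x.round(2),np.median(abs(s.fun)).round(2)
D={n:grab(n) for n in('top','side')}
I={n:cv2.imread(f'pics/{n}1.png')[:,:,::-1].copy() for n in D}
for n,hn in(('top',(329,221)),('side',(298,172))):
    print('disc',n,cfit([(D[n],cont(comp(nong(I[n]),hn)))],[(62,0),(62,10)],(520.,-224.)))
d=D['side']; f=proj(d,[520,-224,zu+20]); c=cont(blue(d,f)); 
print('blue bbox',c.min(0),c.max(0))
prof=[(39.5,0),(39.5,5),(42,28),(42,30)]
v=c[:,1]; c=c[v>np.percentile(c[:,1],0)+ (v.max()-v.min())*.35]
for dz in(-2,0,2): print('cover side',dz,cfit([(d,c)],[(r,z+zu+dz) for r,z in prof],(520.,-224.)))
c0=cont(blue({'color':I['side']},(290,260))); print('pile side',cfit([(d,c0)],[(39.5,0),(42,90),(42,28)],(470.,182.)))
c0=cont(blue({'color':I['top']},(190,226))); print('pile top',cfit([(D['top'],c0)],[(39.5,0),(42,90),(42,28)],(470.,182.)))
print(st['eef_pos'],st['tool_rot'],st['force'])
E
python3 al.py 60.6
```

```text
disc top (array([ 519.97, -223.85]), np.float64(0.32))
disc side (array([ 521.32, -221.98]), np.float64(0.19))
blue bbox [285.625 144.625] [312.375 164.375]
cover side -2 (array([ 523.61, -231.2 ]), np.float64(0.24))
cover side 0 (array([ 523.28, -228.47]), np.float64(0.24))
cover side 2 (array([ 522.94, -225.73]), np.float64(0.24))
pile side (array([471.43, 182.36]), np.float64(0.41))
pile top (array([470.58, 180.89]), np.float64(0.24))
[ 520.25082248 -223.51393803   94.07770877] [3.14138524e+00 1.44663919e-03 2.68897776e+00] [ 0.59671039  0.57105687 -0.71958709]
```

```bash
cat > al2.py <<'E'
import sys,io,contextlib
sys.argv=['al',sys.argv[1]]
exec(open('al.py').read().split("D={n:")[0])
d=grab('top'); pc=proj(d,[521,-224,zu+28]); print(pc)
c=cont(blue(d,pc+[-6,8])); print(c.min(0),c.max(0))
a=np.degrees(np.arctan2(c[:,1]-pc[1],-(c[:,0]-pc[0]))) # 0=left, 90=down
for lo,hi in((-5,85),(0,70),(10,60)):
    s=c[(a>lo)&(a<hi)&(np.hypot(*(c-pc).T)>9)]
    for dz in(0,3):print(lo,hi,len(s),cfit([(d,s)],[(42,zu+28+dz),(42,zu+30+dz),(39.5,zu+dz)],(520.,-224.)))
E
python3 al2.py 60.6
```

```text
[332.88157085 216.66051215]
[317.875 209.875] [340.375 232.375]
-5 85 83 (array([ 521.56, -226.67]), np.float64(0.22))
-5 85 83 (array([ 521.18, -226.23]), np.float64(0.21))
0 70 63 (array([ 522.78, -226.05]), np.float64(0.13))
0 70 63 (array([ 522.39, -225.62]), np.float64(0.13))
10 60 44 (array([ 523.26, -225.92]), np.float64(0.11))
10 60 44 (array([ 522.87, -225.49]), np.float64(0.11))
```

```bash
python3 -m jog '{"claw":[0,0,0,0,0],"xyz":[[0.022,-0.021,0],[0,0,0.12],[0,0,0.12],[0,0,0],[0,0,0]],"twist":[[0,0,0],[0,0,0],[0,0,0],[0,0,0],[0,0,0]]}'
python3 al2.py 36.6; python3 al.py 36.6; python3 look.py c5.png
```

```text
clock: 9.12
eef_pos: [516.7, -224.3, 69.0]
tool_rot: [-3.142, -0.0, 2.689]
force: [0.3, 0.1, -1.0]
width: 23.9
gripper_force: 58.9
[331.41812384 217.80680047]
[316.875 211.875] [338.125 233.375]
-5 85 88 (array([ 517.64, -226.64]), np.float64(0.13))
-5 85 88 (array([ 517.28, -226.21]), np.float64(0.13))
0 70 67 (array([ 517.93, -226.54]), np.float64(0.16))
0 70 67 (array([ 517.56, -226.11]), np.float64(0.16))
10 60 48 (array([ 519.13, -225.68]), np.float64(0.12))
10 60 48 (array([ 518.75, -225.26]), np.float64(0.12))
disc top (array([ 519.97, -223.85]), np.float64(0.32))
disc side (array([ 521.32, -221.98]), np.float64(0.19))
blue bbox [286.625 150.625] [312.375 170.375]
cover side -2 (array([ 519.86, -231.06]), np.float64(0.26))
cover side 0 (array([ 519.55, -228.42]), np.float64(0.26))
cover side 2 (array([ 519.24, -225.77]), np.float64(0.26))
pile side (array([471.43, 182.36]), np.float64(0.41))
pile top (array([470.58, 180.89]), np.float64(0.24))
[ 516.93983947 -224.40814837   69.26450399] [3.14154709e+00 1.30620953e-04 2.68882529e+00] [-0.30833689  0.38783596 -1.64327371]
```

View pics/c5.png

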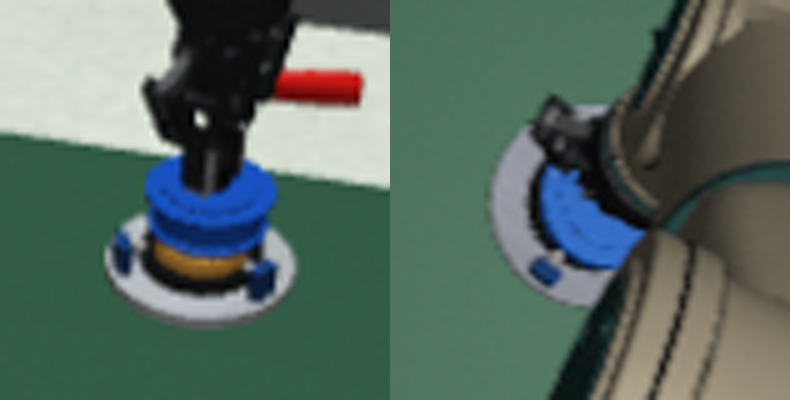

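```bash
python3 -m jog '{"claw":[0,0,0],"xyz":[[-0.005,0.032,0],[0,0,0],[0,0,0]],"twist":[[0,0,0],[0,0,0],[0,0,0]]}'
python3 al2.py 36.6
python3 - <<'E'
import sys; sys.argv=['a','36']
exec(open('al.py').read().split("for n,hn")[0])
for n,hn in(('top',(329,221)),('side',(298,170))):
    I2=I[n]; h=cv2.cvtColor(I2,cv2.COLOR_RGB2HSV).astype(int)
    m=comp(h[...,2]<70,hn); c=cont(m); print(n,c.min(0),c.max(0),'seal',cfit([(D[n],c)],[(40.5,18),(40.5,10)],(520.,-224.)))
    m=comp((h[...,2]<70)|((h[...,0]<25)&(h[...,1]>100)),hn); c=cont(m); print(n,c.min(0),c.max(0),'seal+',cfit([(D[n],c)],[(40.5,18),(40.5,10)],(520.,-224.)))
E
```

```text
clock: 9.75
eef_pos: [518.7, -221.6, 69.3]
tool_rot: [3.142, 0.0, 2.689]
force: [-0.3, -0.8, -0.5]
width: 23.8
gripper_force: 58.9
[331.41812384 217.80680047]
[316.625 211.625] [336.375 233.375]
-5 85 89 (array([ 518.58, -224.35]), np.float64(0.16))
-5 85 89 (array([ 518.22, -223.93]), np.float64(0.15))
0 70 68 (array([ 519.43, -224.08]), np.float64(0.11))
0 70 68 (array([ 519.05, -223.66]), np.float64(0.11))
10 60 48 (array([ 520.63, -223.29]), np.float64(0.12))
10 60 48 (array([ 520.25, -222.87]), np.float64(0.12))
top [315.625 207.625] [341.375 233.375] seal (array([ 520.22, -223.45]), np.float64(0.54))
top [315.625 207.625] [341.375 233.375] seal+ (array([ 520.22, -223.45]), np.float64(0.54))
side [285.625 164.875] [312.375 179.375] seal (array([ 515.33, -226.99]), np.float64(1.25))
side [285.625 163.875] [312.375 179.375] seal+ (array([ 519.46, -223.05]), np.float64(1.44))
```

```bash
python3 -m jog '{"claw":[0,0,0,0,0],"xyz":[[-0.005,0.003,0.02],[0,0,0.03],[0,0,0.02],[0,0,0.01],[0,0,0]],"twist":[[0,0,0],[0,0,0],[0,0,0],[0,0,0],[0,0,0]]}'
python3 -m jog '{"claw":[0,0,0],"xyz":[[0,0,0.01],[0,0,0],[0,0,0]],"twist":[[0,0,0],[0,0,0],[0,0,0]]}'
```

```text
clock: 10.52
eef_pos: [519.1, -221.6, 61.3]
tool_rot: [3.142, -0.0, 2.689]
force: [0.0, -0.2, 1.4]
width: 23.9
gripper_force: 59.0
clock: 10.9
eef_pos: [519.2, -221.7, 60.9]
tool_rot: [3.142, 0.0, 2.689]
force: [-1.8, 1.5, 5.8]
width: 24.0
gripper_force: 59.6
```

```bash
python3 -m jog '{"claw":[0,0,0],"xyz":[[0,0,0.01],[0,0,0],[0,0,0]],"twist":[[0,0,0],[0,0,0],[0,0,0]]}'
python3 -m jog '{"claw":[0,0,0],"xyz":[[0,0,0.01],[0,0,0],[0,0,0]],"twist":[[0,0,0],[0,0,0],[0,0,0]]}'
```

```text
clock: 11.28
eef_pos: [519.5, -221.7, 60.4]
tool_rot: [3.141, 0.001, 2.689]
force: [-1.3, 1.9, 8.6]
width: 23.9
gripper_force: 60.0
clock: 11.65
eef_pos: [520.1, -221.8, 59.5]
tool_rot: [3.141, 0.002, 2.689]
force: [-0.4, 0.7, 9.2]
width: 23.6
gripper_force: 60.0
```

```bash
python3 -m jog '{"claw":[0,0,0],"xyz":[[0,0,0.01],[0,0,0.01],[0,0,0]],"twist":[[0,0,0],[0,0,0],[0,0,0]]}'
python3 -m jog '{"claw":[0,0,0],"xyz":[[0,0,0.01],[0,0,0.01],[0,0,0]],"twist":[[0,0,0],[0,0,0],[0,0,0]]}'
```

```text
clock: 12.02
eef_pos: [519.9, -221.7, 56.7]
tool_rot: [3.141, 0.002, 2.689]
force: [0.8, -0.3, 1.6]
width: 23.7
gripper_force: 59.3
clock: 12.4
eef_pos: [518.3, -221.1, 52.9]
tool_rot: [3.142, -0.002, 2.689]
force: [1.8, -0.7, -13.9]
width: 23.8
gripper_force: 59.4
```

```bash
python3 -m jog '{"claw":[0,0,0],"xyz":[[0,0,0.01],[0,0,0.01],[0,0,0]],"twist":[[0,0,0],[0,0,0],[0,0,0]]}'
python3 -m jog '{"claw":[0,0,0],"xyz":[[0,0,0.01],[0,0,0],[0,0,0]],"twist":[[0,0,0],[0,0,0],[0,0,0]]}'
```

```text
clock: 12.78
eef_pos: [519.0, -221.7, 52.3]
tool_rot: [-3.141, -0.0, 2.689]
force: [-0.1, 0.2, -5.6]
width: 23.8
gripper_force: 59.9
clock: 13.15
eef_pos: [519.2, -222.0, 51.6]
tool_rot: [-3.141, 0.0, 2.689]
force: [-1.2, 0.2, -1.5]
width: 23.7
gripper_force: 60.2
```

```bash
python3 -m jog '{"claw":[0,0,0,0],"xyz":[[0,0,0.01],[0,0,0.01],[0,0,0],[0,0,0]],"twist":[[0,0,0],[0,0,0],[0,0,0],[0,0,0]]}'
python3 -m jog '{"claw":[0,0,0,0],"xyz":[[0,0,0.01],[0,0,0.01],[0,0,0],[0,0,0]],"twist":[[0,0,0],[0,0,0],[0,0,0],[0,0,0]]}'
```

```text
clock: 13.65
eef_pos: [519.3, -222.0, 49.6]
tool_rot: [-3.141, 0.001, 2.689]
force: [-2.5, 0.1, 5.5]
width: 23.8
gripper_force: 60.8
clock: 14.15
eef_pos: [519.4, -222.0, 48.1]
tool_rot: [-3.141, 0.001, 2.689]
force: [-2.9, 0.8, 9.6]
width: 23.6
gripper_force: 61.3
```

```bash
python3 -m jog '{"claw":[0,0,0,0],"xyz":[[0,0,0],[0,0,0],[0,0,0],[0,0,0]],"twist":[[0,0,0],[0,0,0],[0,0,0],[0,0,0]]}'
python3 al.py 14.5; python3 al2.py 14.5; python3 look.py c6.png
```

```text
clock: 14.65
eef_pos: [519.3, -222.1, 48.1]
tool_rot: [-3.141, 0.001, 2.689]
force: [-2.5, 0.1, 9.5]
width: 24.1
gripper_force: 61.3
disc top (array([ 519.97, -223.85]), np.float64(0.32))
disc side (array([ 521.32, -221.98]), np.float64(0.19))
blue bbox [285.625 155.875] [312.375 179.125]
cover side -2 (array([ 518.71, -223.83]), np.float64(0.48))
cover side 0 (array([ 518.32, -221.25]), np.float64(0.48))
cover side 2 (array([ 517.94, -218.68]), np.float64(0.49))
pile side (array([471.43, 182.36]), np.float64(0.41))
pile top (array([470.58, 180.89]), np.float64(0.24))
[ 519.34479387 -222.05525516   48.05656513] [-3.14136461e+00  7.14828784e-04  2.68853688e+00] [-2.50140041  0.102975    9.5275829 ]
[330.11837914 218.82486411]
[315.625 212.625] [332.375 233.375]
-5 85 85 (array([ 521.31, -224.38]), np.float64(0.15))
-5 85 85 (array([ 520.95, -223.97]), np.float64(0.15))
0 70 64 (array([ 522.07, -224.09]), np.float64(0.1))
0 70 64 (array([ 521.69, -223.67]), np.float64(0.11))
10 60 44 (array([ 523.43, -223.13]), np.float64(0.11))
10 60 44 (array([ 523.05, -222.72]), np.float64(0.11))
```

View pics/c6.png

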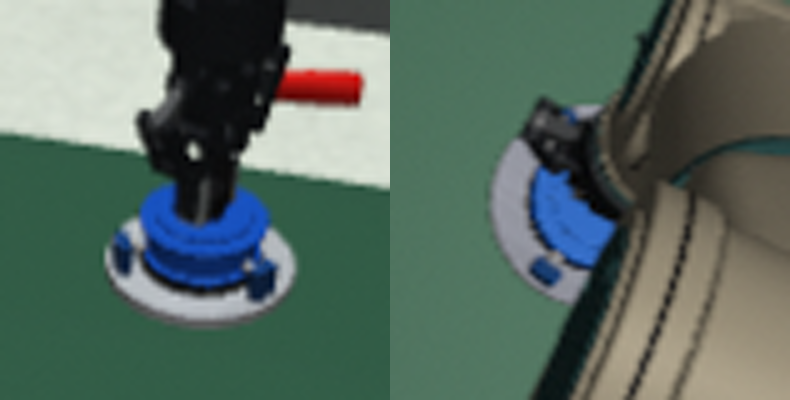

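The cover sits low between the posts, and the force trace agrees. It peaked at about 9 N, dropped at the snap, then rose at about 3 N/mm on the seal to a steady 9.5 N or so. Handing in.

```bash
python3 -c "
from cell import order; print(order.finish_job())"
```

```text
the job is handed in; nothing more can be done
None
```

The top cover is snapped onto the holder and still gripped, pressed onto the seal with a steady push of about 10 N; I moved nothing else, and the job is handed in, though no verdict came back.

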